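Touch off a bedded casting and plant the datum pin

ROBOT

A 7-joint arm with a two-finger parallel gripper is mounted at the origin on the work surface. World frame = base frame: x ahead of the robot, y to its left, z up, the work surface at z = 0. Lengths are in m, angles in rad, forces in N, time in s.
With the tool pointing down it reaches from about 0.425 to 0.875 m from the base axis. Payload 9.9 kg.
Tool frame: the origin (TCP) lies at the very end of the fingers, on their centre line; the grasp point (between the pads) lies 19 mm behind it (robot.grip_point_offset is the distance from the TCP to the grasp point, in m); z points along the fingers, y is the line along which they close (so a half turn about z gives the same grasp; the last joint's range is limited). The gripper opens to 85 mm and grips with 20 to 120 N. Pads are 22 mm wide; open, the fingers measure 114 mm over their backs; the gripper's body (76 mm by 85 mm) begins 54 mm behind the grasp point. The pads swing forward as they close: fully open they stand 13 mm farther back than shut.
Start: joints at [-1.227, 0.576, 0.025, 1.437, -0.015, 1.129, -0.057], TCP at [0.28, 0.614, 0.231] pointing down, gripper open.
Joint ranges: [-2.76, 2.76], [-0.34, 2.15], [-1.52, 1.57], [0.19, 2.46], [-1.09, 4.23], [0.17, 1.99], [-2.82, 2.82]. Speed limits (rad/s): [2.22, 2.22, 3.01, 3.01, 3.14, 3.14, 3.14].

INTERFACE

Orientations are given as a 3x3 rotation matrix whose columns are the frame's x, y, z axes.
In Python, from rig import sensors, imaging, job_done, robot gives the robot as it stands.
- The arm moves only by the tool drive_tool, never from a script. Its argument "steps" is one flat list of numbers, 6 for each row, row after row: the shift along the tool's x, y, z in cm, then the turn, a rotation vector about the tool's x, y, z in rad. In form: [dx, dy, dz, ax, ay, az, dx, dy, dz, ax, ay, az, ...]. A call has 1 to 5 rows; each row shifts and turns the commanded pose from where the row before left it, along the tool's axes as they then stand; what a row does not reach is not made up. A row lasts 1/10 s, in which the tool goes at most 50 mm and 8.59 degrees, less where a joint would pass 70% of its speed; a pose out of reach is approached as far as the arm can. A call with a gripper value outside its range is refused whole. "gripper" is the opening, from 0 (shut) to 1 (fully open), set as the call begins (left out, the last holds). The fingers move at their own pace and stop on an object; "grip_force" is the grip in N (left out, the last holds). Time passes only in rows, so rows that do not move let the fingers close. It gives the time, the measured TCP pose, the force, the opening and the grip force at its end, in the units of the state.
- sensors.get_state(): the state, without advancing time (a new reading comes with each control period).
- imaging.read_camera(name): name is "scene" or "top" or "wrist"; returns (picture, depth): 480x640x3 uint8, red, green, blue; 480x640 float32, m along the optical axis (not along the pixel's ray), 0 where there is no reading.
- imaging.get_calibration(name): a dict with "camera_matrix" (3x3 intrinsics, pixels), "T" (4x4, takes a point from camera to world coordinates). Camera axes: x right, y up, looking along -z (the intrinsics and any distortion apply to the point x, -y, -z); pixel columns grow to the right and rows downward; lengths in m; the calibration is good to about 2 mm. A picture is of the moment at which its call begins: read the wrist's pose just before it. get_calibration takes no time and is no camera call; for the wrist camera it gives the pose at the moment of the call.
- job_done(): hands the job in; it is judged then, once.
The state is a dict: "clock": time; "joint_positions": joint angles; "joint_vel": joint speeds; "tau": joint torques, N m; "tool_pos": TCP position; "ee_rot": TCP orientation; "contact_force": force on the tool from outside, world axes, zero at the start; "torque": the same for the moment, N m; "finger_gap": finger opening in m; "finger_force": force on a finger pad.
Only numpy, scipy, OpenCV 4.12 (cv2) and the standard library are available. Lean on these libraries where they do the work, as an engineer would, in place of code of your own. Each camera call takes 0.05 s, during which the arm holds its last target. There are 200 camera calls.

TASK

Take the red-headed datum pin out of its wooden stand and use its shank to find where the brass casting really sits in its bed: press it lightly and steadily, for a good half second each time, first against the long white-marked side near the white-marked end, then against the same side near the other end, then against the white-marked end about its middle. Then plant the pin in the casting's hole, fully home with its collar flush on the casting, and let go. Never press hard on the work, or it will break loose, and leave the bangle, jar and hand tool where they are.

Things in the scene. Friction and masses are not known exactly. Their poses are not given: they have to be found in the camera images.
- fixture: Dark steel base plate fixed to the bench, 120 (x) by 150 (y) by 16 mm high; origin at the centre of its underside, z up. White stripes on top along its -x edge and its +y edge mark the casting's two datum sides. It carries the brass casting, bedded in thin red-brown pitch. Pin and work must never press on each other with more than 20 N; the casting does not give below that.
- nest (a point): Where the casting's top centre SHOULD be: 48 mm above the fixture's origin, fixture's axes. The casting is 50 (x) by 84 (y) mm, flat top here, underside 28 mm lower, upright sides. It was bedded by hand: its true centre is up to 5.5 mm off this point in x and in y, and it is turned up to 0.08 rad about its centre. That shift is not in any measured pose: find it by touch.
- hole_mark (a point): Where the casting's hole SHOULD be at its top (fixture frame x -7, y +18 mm); the true one shifts and turns with the casting. Hole: round, 11.6 mm across, 1.5 mm chamfer, straight through, centred 18 mm in from the casting's long -x side and 24 mm in from its +y end. A flat medallion 3 mm high, radius 16 mm, sits on the other half of the top.
- touch_1 (a point): Nominal point on the long -x side near the +y end (fixture x -25, y +26 mm), 14 mm below the casting's top. First touch, pressing toward the fixture's +x. A good touch: round shank on the upright side, shank end 4 to 27 mm below the casting's top, 0.8 to 12 N, for at least 0.3 s; pin axis 15 to 38 mm from the fixture's centre line along y.
- touch_2 (a point): Nominal point on the same long side near the -y end (fixture x -25, y -26 mm), 14 mm below the top. Second touch, pressing toward the fixture's +x, same rules.
- touch_3 (a point): Nominal point in the middle of the +y end (fixture x 0, y +42 mm), 14 mm below the top. Third touch, pressing toward the fixture's -y, same force; pin axis within 18 mm of the fixture's centre line along x.
- pin_mid (a point): Centre of the pin's red square head, where to grip; z up the pin, x and y square to the head's flats. Head 16 x 16 mm, 50 mm tall (25 above and below this point). Under it a collar 22 mm across, 5 mm thick, its underside 30 mm below this point; then a round steel shank 10 mm across, 24 mm long, ending 54 mm below this point. About 120 g, loose in the stand, collar resting on it.
- pin_tip (a point): Centre of the lower end of the pin's shank, on the pin's axis, 54 mm below the head's centre.
- stand: Light wooden stand fixed to the bench, 60 by 60 by 28 mm high, with a 13 mm hole in its middle where the pin starts (lift it straight up 30 mm or more to clear); origin at the centre of its underside. It may be on either side of the fixture.
- bangle_block: Wooden block with brass bangles on top, 70 by 90 by 35 mm high, fixed to the bench on the other side; origin at the centre of its underside. Not needed.
- bangle2: Loose copper bangle lying flat, 60 mm across, 10 mm high; origin at the centre of its underside. Leave it.
- jar: Loose amber jar, 40 mm across, 45 mm high; origin at the centre of its underside. Leave it.
- graver: Loose hand tool like a screwdriver, 150 mm long, lying flat, under 35 mm high. Leave it.

How it is judged:
By the outcome, as a careful person would: the job done as asked, in the order asked, and still so for the second after the job is handed in, with the robot touching nothing.
It also fails if it takes over 72 s, if anything falls off the work surface, if the arm or the gripper's body presses on something with over 40 N, if the wrist force passes 120 N, or if a joint passes its speed limit or range.

## Working session

There is one attempt and no reset: what is moved stays moved. The work goes in short steps, Python scripts to look and compute and a tool call to move; the robot and the scene stay as the last step left them, time stands still between calls to the robot, and variables do not carry over. Pictures are saved under pics/ and viewed, at most 10 in all, crops included, and the job is handed in when it is done.

Besides the shell and the picture viewer there is one more tool, called after "Emit:" by a JSON object that holds its "name" and its "arguments", one argument or row to a line. drive_tool: Moves the arm, as the interface text tells. Its arguments: {"type":"object","properties":{"steps":{"type":"array"},"gripper":{"type":"number"},"grip_force":{"type":"number"}},"required":["steps"]}

```bash
mkdir -p pics; ls; python3 - <<'E'
from rig import sensors, imaging
import cv2,numpy as np
s=sensors.get_state(); print({k:np.round(v,3).tolist() for k,v in s.items()})
for n in("scene","top"):
    p,d=imaging.read_camera(n); c=imaging.get_calibration(n)
    cv2.imwrite(f"pics/{n}0.png",p[:,:,::-1]); np.savez(f"{n}0.npz",p=p,d=d,K=c["camera_matrix"],T=c["T"])
    print(n,c, (d>0).mean())
E
```

```text
pics
{'clock': 0.0, 'joint_positions': [-1.227, 0.577, 0.025, 1.438, -0.015, 1.129, -0.056], 'joint_vel': [0.001, -0.0, 0.001, -0.0, 0.001, 0.0, 0.001], 'tau': [-0.0, -76.575, 2.251, -28.596, 0.015, 0.012, -0.0], 'tool_pos': [0.28, 0.614, 0.23], 'ee_rot': [[-0.91, 0.415, -0.001], [0.415, 0.91, -0.002], [-0.0, -0.002, -1.0]], 'contact_force': [0.285, -0.725, 0.213], 'torque': [-0.007, 0.008, 0.03], 'finger_force': 0.0, 'finger_gap': 0.086}
scene {'camera_matrix': array([[465.41363124,   0.        , 319.07337537],
       [  0.        , 465.41363124, 238.06507708],
       [  0.        ,   0.        ,   1.        ]]), 'T': array([[-0.05799092, -0.66243942,  0.7468675 ,  1.20440113],
       [ 0.99825453, -0.04685448,  0.03595208,  0.07471433],
       [ 0.01117801,  0.74764876,  0.66400029,  0.66412705],
       [ 0.        ,  0.        ,  0.        ,  1.        ]])} 0.9958561197916667
top {'camera_matrix': array([[603.5978914 ,   0.        , 317.42548221],
       [  0.        , 603.5978914 , 240.08274339],
       [  0.        ,   0.        ,   1.        ]]), 'T': array([[-0.0109948 ,  0.99033608, -0.13825183,  0.37384871],
       [-0.99993549, -0.01128325, -0.00130282,  0.03455467],
       [-0.00285016,  0.13822858,  0.99039625,  1.19732575],
       [ 0.        ,  0.        ,  0.        ,  1.        ]])} 0.9961100260416667
```

View pics/scene0.png

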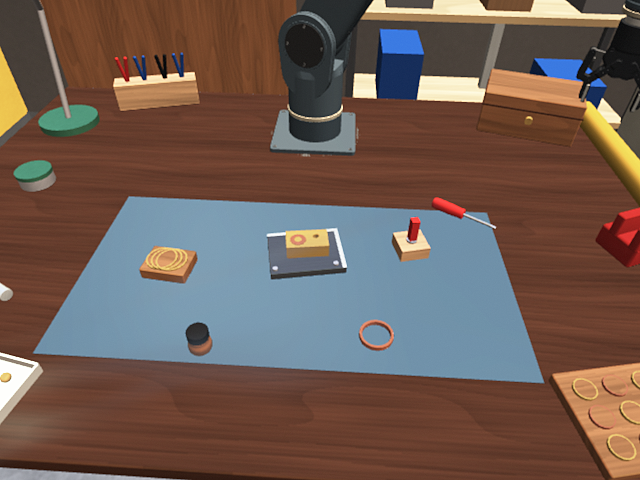

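View pics/top0.png

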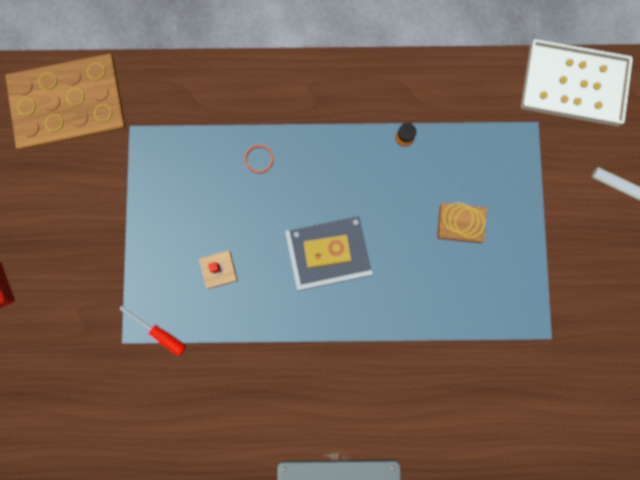

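The top view shows the red pin head at about (214,267) on its stand. The fixture is at (328,253), with white stripes along its bottom edge (-x) and left edge (+y), and the graver, bangle and jar are well clear of it. Next I'll measure these positions.

```bash
cat > h.py <<'E'
import cv2,numpy as np
def ray(px,K,T,z):
    px=np.atleast_2d(px).astype(float)
    d=np.c_[(px[:,0]-K[0,2])/K[0,0],-(px[:,1]-K[1,2])/K[1,1],-np.ones(len(px))]@T[:3,:3].T
    o=T[:3,3]; t=(z-o[2])/d[:,2]; return o+d*t[:,None]
def hsv(p): return cv2.cvtColor(p,cv2.COLOR_RGB2HSV)
def blobs(m,mn=30):
    cs,_=cv2.findContours(m.astype(np.uint8),cv2.RETR_EXTERNAL,cv2.CHAIN_APPROX_NONE)
    return sorted([c for c in cs if cv2.contourArea(c)>mn],key=cv2.contourArea,reverse=True)
def rect(c,K,T,z):
    w=ray(c.reshape(-1,2),K,T,z)[:,:2]; r=cv2.minAreaRect((w*1000).astype(np.float32))
    return np.round(r[0],1),np.round(r[1],1),round(r[2],2)
E
python3 - <<'E'
from h import *
f=np.load('top0.npz');p,d,K,T=[f[k] for k in('p','d','K','T')]
H=hsv(p);h,s,v=[H[...,i].astype(int) for i in range(3)]
roi=np.zeros(h.shape,bool);roi[200:310,180:400]=1
red=roi&((h<6)|(h>174))&(s>180)&(v>100)
for c in blobs(red,15): print('red',c.reshape(-1,2).mean(0),rect(c,K,T,.083))
fx=roi&(np.arange(640)[None]>270)&~((h>95)&(h<115)&(s>70))
for c in blobs(fx,500): print('fix',rect(c,K,T,.016))
st=roi&(np.arange(640)[None]<260)&~((h>90)&(h<120)&(s>60))
for c in blobs(st,100): print('stand',rect(c,K,T,.028))
wh=roi&(s<60)&(v>150)
for c in blobs(wh,50): print('white',rect(c,K,T,.016))
br=roi&(h>18)&(h<32)&(s>150)&(np.arange(640)[None]>270)
for c in blobs(br,100): print('brass',rect(c,K,T,.048))
for q in [(217,268),(328,253),(310,232),(360,262),(214,267)]: print(q,d[q[1],q[0]],p[q[1],q[0]])
E
```

```text
red [214.2  267.24] (array([481.2, 228.3]), array([15. , 14.8]), 0.68)
fix (array([496.9,  27.8]), array([200.1, 186.5]), 89.98)
stand (array([492.1, 247.8]), array([173.9, 112.5]), 1.17)
white (array([468.5, 249.5]), array([125.1, 113.7]), 1.17)
white (array([514.2,  15.6]), array([124.5, 154.6]), 11.24)
brass (array([512. ,  18.3]), array([45.9, 77.5]), 8.13)
(217, 268) 1.1203916 [185  46  30]
(328, 253) 1.1584977 [201 173  84]
(310, 232) 1.1907946 [ 94 103 116]
(360, 262) 1.1862134 [ 99 106 119]
(214, 267) 1.1186999 [235  79  59]
```

Emit:
{"name": "drive_tool", "arguments": {
  "steps": [-3.8, -2.9, 0, 0, 0, 0, -3.8, -2.9, 0, 0, 0, 0, -3.8, -2.9, 0, 0, 0, 0, -3.8, -2.9, 0, 0, 0, 0, -3.8, -2.9, 0, 0, 0, 0],
  "gripper": 1
}}

```text
clock: 0.6
tool_pos: [0.3932, 0.4015, 0.2311]
ee_rot: [[-0.91, 0.415, -0.0], [0.415, 0.91, -0.0], [0.0, -0.0, -1.0]]
contact_force: [0.9, -1.0, 0.2]
finger_gap: 0.0854
finger_force: 0.0
```

Emit:
{"name": "drive_tool", "arguments": {
  "steps": [-3.8, -2.9, 0, 0, 0, 0, -3.8, -2.9, 0, 0, 0, 0, -3.8, -2.9, 0, 0, 0, 0, -1.0, -1.0, 0, 0, 0, 0, 0, 0, 0, 0, 0, 0]
}}

```text
clock: 1.1
tool_pos: [0.4664, 0.2608, 0.2312]
ee_rot: [[-0.908, 0.419, -0.0], [0.419, 0.908, -0.001], [-0.0, -0.001, -1.0]]
contact_force: [-0.4, 0.5, -0.4]
finger_gap: 0.0854
finger_force: 0.0
```

```bash
cat >> h.py <<'E'
def look(name,tag):
    from rig import sensors,imaging
    s=sensors.get_state(); c=imaging.get_calibration(name); p,d=imaging.read_camera(name)
    cv2.imwrite(f"pics/{tag}.png",p[:,:,::-1]); np.savez(f"{tag}.npz",p=p,d=d,K=c["camera_matrix"],T=c["T"],pos=s['tool_pos'],R=s['ee_rot'])
    return s,p,d,np.array(c["camera_matrix"]),np.array(c["T"])
def go(target,yaw=None):
    "shift in tool cm and turn needed; yaw = wanted world angle of tool y (mod pi)"
    from rig import sensors
    s=sensors.get_state();R=np.array(s['ee_rot']);dl=R.T@(np.array(target)-s['tool_pos'])*100
    print('t',round(s['clock'],2),'pos',np.round(s['tool_pos'],4),'F',np.round(s['contact_force'],2),'gap',round(s['finger_gap'],4))
    print('tilt',np.round(R[:2,2],4),'yaw y',np.round(np.arctan2(R[1,1],R[0,1]),4),'shift cm',np.round(dl,3))
E
python3 - <<'E'
from h import *
s,p,d,K,T=look('wrist','w1'); print(s['clock'],s['tool_pos'],np.round(s['ee_rot'],3).tolist(),np.round(T,3),K[0,0])
E
```

```text
1.1 [0.46636603 0.26078078 0.23120766] [[-0.908, 0.419, -0.0], [0.419, 0.908, -0.001], [-0.0, -0.001, -1.0]] [[ 0.419 -0.863 -0.282  0.393]
 [ 0.908  0.398  0.131  0.294]
 [-0.001 -0.311  0.95   0.375]
 [ 0.     0.     0.     1.   ]] 366.8084736622168
```

View pics/w1.png

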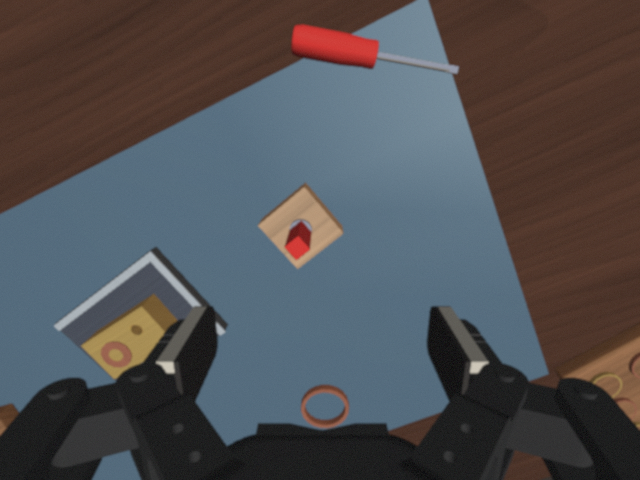

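The wrist view shows the pin's head top at about (297,247), the stand corners at (305,184), (343,232), (298,268) and (258,225), and the fixture at lower left.

```bash
python3 - <<'E'
from h import *
f=np.load('w1.npz');p,d,K,T=[f[k] for k in('p','d','K','T')]
H=hsv(p);h,s,v=[H[...,i].astype(int) for i in range(3)]
q=ray([(305,184),(343,232),(298,268),(258,225)],K,T,.028);print(q.round(4),q.mean(0));e=np.roll(q,-1,0)-q;print(np.degrees(np.arctan2(e[:,1],e[:,0])),np.linalg.norm(e,axis=1))
roi=np.zeros(h.shape,bool);roi[180:280,250:350]=1
red=roi&((h<8)|(h>172))&(s>140)
for t in (150,180,200):
  for c in blobs(red&(v>t),20): print(t,len(c),rect(c,K,T,.083),c.reshape(-1,2).min(0),c.reshape(-1,2).max(0))
cv2.imwrite('pics/c1.png',cv2.resize(p[170:280,240:360,::-1],None,fx=5,fy=5,interpolation=cv2.INTER_CUBIC))
E
```

```text
[[0.4417 0.2536 0.028 ]
 [0.5005 0.2671 0.028 ]
 [0.5166 0.2098 0.028 ]
 [0.4588 0.1941 0.028 ]] [0.47939779 0.23114412 0.028     ]
[  12.94045221  -74.38175682 -164.77184759  106.09653189] [0.06038773 0.05955985 0.05980582 0.0619761 ]
150 54 (array([479.6, 230.5]), array([15.9, 16. ]), 15.14) [285 236] [309 258]
180 51 (array([480. , 230.2]), array([15.2, 15.2]), 15.36) [285 237] [308 258]
200 48 (array([480.1, 230.3]), array([14. , 13.9]), 14.83) [286 238] [307 258]
```

View pics/c1.png

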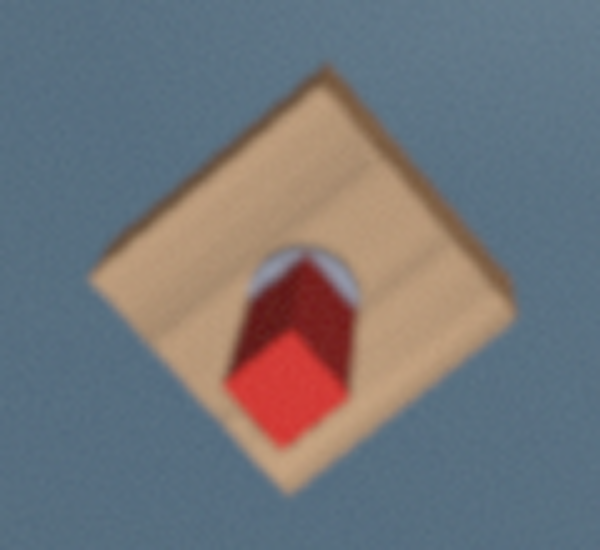

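Emit:
{"name": "drive_tool", "arguments": {
  "steps": [0, 0, 2.2, 0, 0, -0.14, 0, 0, 2.2, 0, 0, -0.14, 0, 0, 2.2, 0, 0, -0.14, 0, 0, 2.2, 0, 0, -0.14, 0, 0, 2.2, 0, 0, -0.14]
}}

```text
clock: 1.65
tool_pos: [0.4641, 0.2663, 0.1203]
ee_rot: [[-0.961, -0.278, -0.001], [-0.278, 0.961, 0.001], [0.0, 0.001, -1.0]]
contact_force: [0.1, 1.0, 0.3]
finger_gap: 0.0854
finger_force: 0.0
```

Emit:
{"name": "drive_tool", "arguments": {
  "steps": [0, 0, 0, 0, 0, 0, 0, 0, 0, 0, 0, 0]
}}

```text
clock: 1.85
tool_pos: [0.4647, 0.2651, 0.1214]
ee_rot: [[-0.964, -0.267, -0.001], [-0.267, 0.964, 0.0], [0.001, 0.001, -1.0]]
contact_force: [0.9, -0.2, 1.1]
finger_gap: 0.0855
finger_force: 0.0
```

```bash
python3 -c "
from h import *
go([.480,.2305,.12])"
```

```text
t 1.85 pos [0.4647 0.2651 0.1214] F [ 0.86 -0.16  1.06] gap 0.0855
tilt [-0.0011  0.0003] yaw y 1.8408 shift cm [-0.557 -3.742  0.137]
```

Emit:
{"name": "drive_tool", "arguments": {
  "steps": [-0.28, -1.9, 0, 0, 0, 0, -0.28, -1.84, 0, 0, 0, 0, 0, 0, 0, 0, 0, 0, 0, 0, 0, 0, 0, 0]
}}

```text
clock: 2.25
tool_pos: [0.4811, 0.2302, 0.1224]
ee_rot: [[-0.964, -0.267, 0.001], [-0.267, 0.964, 0.001], [-0.002, 0.001, -1.0]]
contact_force: [0.1, 0.8, -1.1]
finger_gap: 0.0856
finger_force: 0.0
```

```bash
python3 - <<'E'
from h import *
s,p,d,K,T=look('wrist','w2')
H=hsv(p);h,sa,v=[H[...,i].astype(int) for i in range(3)]
red=((h<8)|(h>172))&(sa>140)
for c in blobs(red&(v>170),100): print(rect(c,K,T,.083),c.reshape(-1,2).min(0),c.reshape(-1,2).max(0))
go([.480,.2305,.040])
E
```

```text
(array([358.1, 299.5]), array([55.6, 10.9]), 55.11) [502  13] [576 126]
(array([480. , 230.4]), array([14.1, 14.7]), 15.42) [310 259] [337 283]
t 2.3 pos [0.4808 0.2306 0.1222] F [-0.5  -0.43 -0.15] gap 0.0854
tilt [0.0011 0.0013] yaw y 1.8421 shift cm [9.100e-02 4.000e-03 8.223e+00]
```

View pics/w2.png

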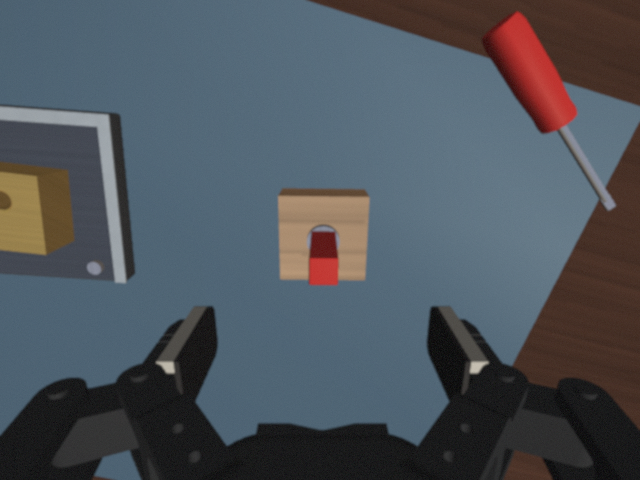

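The head top at (323,272) is square to the fingers and centred between them, and both fingers will clear the stand. I'll go down and grip.

Emit:
{"name": "drive_tool", "arguments": {
  "steps": [0.04, 0, 3.0, 0, 0, 0, 0.04, 0, 3.0, 0, 0, 0, 0, 0, 2.1, 0, 0, 0, 0, 0, 0, 0, 0, 0, 0, 0, 0, 0, 0, 0]
}}

```text
clock: 2.8
tool_pos: [0.4798, 0.23, 0.0408]
ee_rot: [[-0.963, -0.269, -0.0], [-0.269, 0.963, 0.0], [0.0, 0.0, -1.0]]
contact_force: [-0.2, 1.0, 0.9]
finger_gap: 0.0855
finger_force: 0.0
```

Emit:
{"name": "drive_tool", "arguments": {
  "steps": [0, 0, 0, 0, 0, 0, 0, 0, 0, 0, 0, 0, 0, 0, 0, 0, 0, 0, 0, 0, 0, 0, 0, 0, 0, 0, 0, 0, 0, 0],
  "gripper": 0,
  "grip_force": 80
}}

```text
clock: 3.3
tool_pos: [0.4802, 0.2291, 0.0407]
ee_rot: [[-0.963, -0.269, 0.001], [-0.269, 0.963, 0.0], [-0.001, 0.0, -1.0]]
contact_force: [-1.1, -1.7, 7.8]
finger_gap: 0.0151
finger_force: 77.7
```

Emit:
{"name": "drive_tool", "arguments": {
  "steps": [0, 0, 0, 0, 0, 0, 0, 0, 0, 0, 0, 0, 0, 0, 0, 0, 0, 0]
}}

```text
clock: 3.6
tool_pos: [0.4802, 0.229, 0.0408]
ee_rot: [[-0.963, -0.269, 0.0], [-0.269, 0.963, 0.0], [-0.001, 0.0, -1.0]]
contact_force: [-1.3, -1.1, 5.2]
finger_gap: 0.0151
finger_force: 77.8
```

Emit:
{"name": "drive_tool", "arguments": {
  "steps": [0, 0, -1.5, 0, 0, 0, 0, 0, -2.5, 0, 0, 0, 0, 0, -4.0, 0, 0, 0, 0, 0, -4.0, 0, 0, 0, 0, 0, -3.0, 0, 0, 0]
}}

```text
clock: 4.1
tool_pos: [0.4802, 0.229, 0.1926]
ee_rot: [[-0.963, -0.269, 0.001], [-0.269, 0.963, 0.001], [-0.001, 0.0, -1.0]]
contact_force: [0.3, -0.5, -1.2]
finger_gap: 0.0145
finger_force: 78.5
```

Emit:
{"name": "drive_tool", "arguments": {
  "steps": [1.0, -3.0, 0, 0, 0, 0.07, 1.5, -4.5, 0, 0, 0, 0, 1.5, -4.5, 0, 0, 0, 0, 1.0, -3.0, 0, 0, 0, 0, 0, 0, 0, 0, 0, 0]
}}

```text
clock: 4.6
tool_pos: [0.4623, 0.0666, 0.1903]
ee_rot: [[-0.981, -0.194, -0.001], [-0.194, 0.981, -0.002], [0.002, -0.002, -1.0]]
contact_force: [0.3, 1.2, -1.8]
finger_gap: 0.015
finger_force: 78.6
```

Emit:
{"name": "drive_tool", "arguments": {
  "steps": [0, 0, 0, 0, 0, 0, 0, 0, 0, 0, 0, 0]
}}

```text
clock: 4.8
tool_pos: [0.4635, 0.073, 0.1903]
ee_rot: [[-0.979, -0.202, 0.0], [-0.202, 0.979, 0.001], [-0.0, 0.001, -1.0]]
contact_force: [-0.1, -0.2, -1.6]
finger_gap: 0.0148
finger_force: 78.6
```

```bash
python3 - <<'E'
from h import *
s,p,d,K,T=look('wrist','w3'); go([.514,.0156,.15])
E
```

```text
t 4.85 pos [0.4635 0.0732 0.1903] F [ 1.4  -0.2  -1.41] gap 0.0151
tilt [0.0001 0.0006] yaw y 1.7749 shift cm [-3.777 -6.664  4.024]
```

View pics/w3.png

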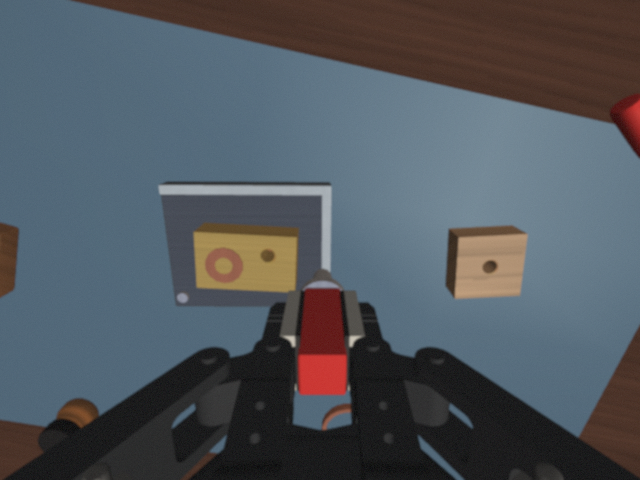

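The pin hangs straight. White stripes run along row 188 and column 326, and the casting's top face spans about (195,232) to (298,292), with the hole at (268,256).

```bash
python3 - <<'E'
from h import *
f=np.load('w3.npz');p,d,K,T=[f[k] for k in('p','d','K','T')]
H=hsv(p);h,s,v=[H[...,i].astype(int) for i in range(3)]
wh=(s<50)&(v>140); wh[:170]=0; wh[265:]=0; wh[:,:140]=0; wh[:,345:]=0
c=blobs(wh,100)[0]; c=cv2.convexHull(c); print(c.reshape(-1,2).min(0),c.reshape(-1,2).max(0))
m=wh
def edge(pts,z):
    w=ray(np.array(pts),K,T,z)[:,:2]; l=cv2.fitLine(w.astype(np.float32),cv2.DIST_HUBER,0,.01,.01).ravel(); return l
# -x outer edge: first white row per column ; +y outer: last white col per row
A=edge([(x,np.nonzero(m[:,x])[0][0]-.5) for x in range(170,322)],.016)
B=edge([(np.nonzero(m[y])[0][-1]+.5,y) for y in range(192,262)],.016)
print(A,B,np.degrees(np.arctan2(A[1],A[0]))%180,np.degrees(np.arctan2(B[1],B[0]))%180)
X=np.linalg.solve(np.c_[A[:2],-B[:2]],B[2:]-A[2:]);corner=A[2:]+A[:2]*X[0]
a=-A[:2]*np.sign(A[1]) # toward -y
ux=np.array([-a[1],a[0]]); print('corner',corner,'a',a,'ux',ux)
cen=corner+a*.075+ux*.06; print('fix centre',cen,'yaw',np.degrees(np.arctan2(ux[1],ux[0])))
br=(h>15)&(h<32)&(s>120); br[:200]=0;br[310:]=0;br[:,:180]=0;br[:,310:]=0
print([np.unique(v[br],return_counts=True)[0][[0,-1]]], np.percentile(v[br],[5,20,50,80]))
for t in (120,140,160):
    for c in blobs(br&(v>t),500): print('brass',t,rect(c,K,T,.048),c.reshape(-1,2).min(0),c.reshape(-1,2).max(0))
np.savez('fix.npz',c=cen,ux=ux)
E
```

```text
[158 185] [331 264]
[ 0.2019636  -0.979393    0.44876796  0.02801003] [0.98163444 0.1907718  0.47136742 0.08287255] 101.65181 10.997829
corner [0.4387613  0.07653585] a [ 0.2019636 -0.979393 ] ux [0.979393  0.2019636]
fix centre [0.5126721  0.01519919] yaw 11.651808
[array([ 91, 171])] [ 95. 143. 163. 165.]
brass 120 (array([510.9,  17.5]), array([49.5, 83.8]), 8.41) [195 232] [296 290]
brass 140 (array([511.3,  17.3]), array([48.9, 83.1]), 8.47) [195 232] [295 290]
brass 160 (array([511.7,  16.9]), array([47. , 82.2]), 8.4) [195 234] [294 289]
```

```bash
cat >> h.py <<'E'
C=np.array([.5127,.0152]);YAW=np.radians(11.5)
RF=np.array([[np.cos(YAW),-np.sin(YAW)],[np.sin(YAW),np.cos(YAW)]])
def gofix(x,y,z): go([*(C+RF@[x/1000,y/1000]),z])
def fixpos():
    from rig import sensors
    return RF.T@(np.array(sensors.get_state()['tool_pos'])[:2]-C)*1000
E
python3 - <<'E'
from h import *
cc=np.array([.511,.0174]);print('casting in fix',RF.T@(cc-C)*1000)
gofix(-43,26,.071)
E
```

```text
casting in fix [-1.22726254  2.49475984]
t 4.85 pos [0.4635 0.0732 0.1903] F [ 1.4  -0.2  -1.41] gap 0.0151
tilt [0.0001 0.0006] yaw y 1.7749 shift cm [ 0.651 -4.067 11.925]
```

Emit:
{"name": "drive_tool", "arguments": {
  "steps": [0.33, -2.0, 0, 0, 0, 0, 0.32, -2.07, 0, 0, 0, 0, 0, 0, 4.0, 0, 0, 0, 0, 0, 4.0, 0, 0, 0, 0, 0, 2.0, 0, 0, 0]
}}

```text
clock: 5.35
tool_pos: [0.4642, 0.0317, 0.0878]
ee_rot: [[-0.979, -0.203, -0.003], [-0.203, 0.979, 0.0], [0.002, 0.001, -1.0]]
contact_force: [-1.5, 0.4, -1.3]
finger_gap: 0.0151
finger_force: 78.6
```

Emit:
{"name": "drive_tool", "arguments": {
  "steps": [0, 0, 0, 0, 0, 0, 0, 0, 0, 0, 0, 0]
}}

```text
clock: 5.55
tool_pos: [0.4654, 0.0315, 0.0905]
ee_rot: [[-0.979, -0.202, -0.001], [-0.202, 0.979, 0.0], [0.001, 0.0, -1.0]]
contact_force: [0.0, 0.3, -1.1]
finger_gap: 0.015
finger_force: 78.5
```

```bash
python3 - <<'E'
from h import *
gofix(-34,26,.071);print(fixpos())
E
```

```text
t 5.55 pos [0.4654 0.0315 0.0905] F [ 0.05  0.27 -1.09] gap 0.015
tilt [-0.0005  0.0001] yaw y 1.7745 shift cm [-0.91   0.052  1.95 ]
[-43.08758771  25.44275412]
```

Emit:
{"name": "drive_tool", "arguments": {
  "steps": [0, 0, 1.0, 0, 0, 0, 0, 0, 0.95, 0, 0, 0, -0.3, 0, 0, 0, 0, 0, -0.3, 0, 0, 0, 0, 0, -0.2, 0, 0, 0, 0, 0]
}}

```text
clock: 6.05
tool_pos: [0.4737, 0.0324, 0.0711]
ee_rot: [[-0.98, -0.201, 0.001], [-0.201, 0.98, 0.0], [-0.001, -0.0, -1.0]]
contact_force: [-0.2, -0.3, -1.8]
finger_gap: 0.015
finger_force: 78.5
```

Emit:
{"name": "drive_tool", "arguments": {
  "steps": [0, 0, 0, 0, 0, 0, -0.05, 0, 0, 0, 0, 0, -0.05, 0, 0, 0, 0, 0, -0.05, 0, 0, 0, 0, 0, 0, 0, 0, 0, 0, 0]
}}

```text
clock: 6.55
tool_pos: [0.4745, 0.0326, 0.0708]
ee_rot: [[-0.98, -0.201, 0.0], [-0.201, 0.98, 0.0], [-0.0, -0.0, -1.0]]
contact_force: [0.3, 0.0, -1.9]
finger_gap: 0.0147
finger_force: 78.5
```

```bash
python3 - <<'E'
from h import *
gofix(-30,26,.071);print(fixpos())
E
```

```text
t 6.55 pos [0.4745 0.0326 0.0708] F [ 0.31  0.04 -1.92] gap 0.0147
tilt [0.0001 0.    ] yaw y 1.773 shift cm [-0.395  0.137 -0.016]
[-33.95150427  24.61988502]
```

Emit:
{"name": "drive_tool", "arguments": {
  "steps": [-0.06, 0, 0, 0, 0, 0, -0.06, 0, 0, 0, 0, 0, -0.06, 0, 0, 0, 0, 0, -0.04, 0, 0, 0, 0, 0, 0, 0, 0, 0, 0, 0]
}}

```text
clock: 7.05
tool_pos: [0.4767, 0.033, 0.0708]
ee_rot: [[-0.98, -0.201, 0.0], [-0.201, 0.98, -0.0], [-0.0, -0.0, -1.0]]
contact_force: [0.6, -0.8, -1.2]
finger_gap: 0.0149
finger_force: 78.5
```

Emit:
{"name": "drive_tool", "arguments": {
  "steps": [-0.04, 0, 0, 0, 0, 0, -0.04, 0, 0, 0, 0, 0, 0, 0, 0, 0, 0, 0]
}}

```text
clock: 7.35
tool_pos: [0.4775, 0.0332, 0.0708]
ee_rot: [[-0.98, -0.201, 0.0], [-0.201, 0.98, 0.0], [-0.0, -0.0, -1.0]]
contact_force: [0.1, 0.2, -1.4]
finger_gap: 0.015
finger_force: 78.5
```

Emit:
{"name": "drive_tool", "arguments": {
  "steps": [-0.04, 0, 0, 0, 0, 0, -0.04, 0, 0, 0, 0, 0, 0, 0, 0, 0, 0, 0]
}}

```text
clock: 7.65
tool_pos: [0.4783, 0.0333, 0.0708]
ee_rot: [[-0.98, -0.201, 0.0], [-0.201, 0.98, -0.0], [-0.0, -0.0, -1.0]]
contact_force: [0.8, -0.0, -0.3]
finger_gap: 0.015
finger_force: 78.5
```

Emit:
{"name": "drive_tool", "arguments": {
  "steps": [-0.04, 0, 0, 0, 0, 0, -0.02, 0, 0, 0, 0, 0, 0, 0, 0, 0, 0, 0]
}}

```text
clock: 7.95
tool_pos: [0.4785, 0.0334, 0.0708]
ee_rot: [[-0.98, -0.201, -0.001], [-0.201, 0.98, -0.0], [0.001, -0.0, -1.0]]
contact_force: [-1.1, -0.9, -0.4]
finger_gap: 0.0152
finger_force: 78.6
```

Emit:
{"name": "drive_tool", "arguments": {
  "steps": [-0.02, 0, 0, 0, 0, 0, 0, 0, 0, 0, 0, 0]
}}

```text
clock: 8.15
tool_pos: [0.4786, 0.0334, 0.0707]
ee_rot: [[-0.98, -0.201, -0.001], [-0.201, 0.98, -0.0], [0.001, -0.0, -1.0]]
contact_force: [-1.0, -0.4, -1.2]
finger_gap: 0.0149
finger_force: 78.6
```

Emit:
{"name": "drive_tool", "arguments": {
  "steps": [-0.02, 0, 0, 0, 0, 0, 0, 0, 0, 0, 0, 0]
}}

```text
clock: 8.35
tool_pos: [0.4787, 0.0334, 0.0707]
ee_rot: [[-0.98, -0.201, -0.001], [-0.201, 0.98, -0.0], [0.001, -0.0, -1.0]]
contact_force: [-2.9, -0.8, 0.4]
finger_gap: 0.0149
finger_force: 78.6
```

Emit:
{"name": "drive_tool", "arguments": {
  "steps": [-0.04, 0, 0, 0, 0, 0, 0, 0, 0, 0, 0, 0, 0, 0, 0, 0, 0, 0]
}}

```text
clock: 8.65
tool_pos: [0.4788, 0.0335, 0.0707]
ee_rot: [[-0.98, -0.201, -0.001], [-0.201, 0.98, -0.0], [0.001, 0.0, -1.0]]
contact_force: [-5.9, -1.0, 2.3]
finger_gap: 0.0156
finger_force: 78.7
```

Emit:
{"name": "drive_tool", "arguments": {
  "steps": [0, 0, 0, 0, 0, 0, 0, 0, 0, 0, 0, 0, 0, 0, 0, 0, 0, 0]
}}

```text
clock: 8.95
tool_pos: [0.4789, 0.0334, 0.0707]
ee_rot: [[-0.98, -0.201, -0.001], [-0.201, 0.98, -0.0], [0.001, -0.0, -1.0]]
contact_force: [-4.3, -1.2, 2.3]
finger_gap: 0.0153
finger_force: 78.7
```

Emit:
{"name": "drive_tool", "arguments": {
  "steps": [0, 0, 0, 0, 0, 0, 0, 0, 0, 0, 0, 0, 0, 0, 0, 0, 0, 0]
}}

```text
clock: 9.25
tool_pos: [0.4788, 0.0334, 0.0707]
ee_rot: [[-0.98, -0.201, -0.001], [-0.201, 0.98, -0.0], [0.001, -0.0, -1.0]]
contact_force: [-5.9, -1.7, 2.2]
finger_gap: 0.0151
finger_force: 78.7
```

```bash
python3 - <<'E'
from h import *
gofix(-30,26,.071);print(fixpos())
from rig import sensors
s=sensors.get_state();print(s['tool_pos'],s['ee_rot'],s['torque'])
E
```

```text
t 9.25 pos [0.4788 0.0334 0.0707] F [-5.85 -1.7   2.16] gap 0.0151
tilt [-0.0013 -0.0003] yaw y 1.7729 shift cm [ 0.045  0.142 -0.032]
[-29.54454379  24.57869989]
[0.47884837 0.03339504 0.07067733] [[-9.79640962e-01 -2.00753239e-01 -1.31255895e-03]
 [-2.00753007e-01  9.79641840e-01 -3.07799076e-04]
 [ 1.34762933e-03 -3.80324262e-05 -9.99999091e-01]] [-0.18159767  1.24116312 -0.00394828]
```

Emit:
{"name": "drive_tool", "arguments": {
  "steps": [0.4, 0, 0, 0, 0, 0, 0.8, 0, 0, 0, 0, 0, 0, -2.0, 0, 0, 0, 0, 0, -2.0, 0, 0, 0, 0, 0, -1.1, 0, 0, 0, 0]
}}

```text
clock: 9.75
tool_pos: [0.4784, -0.0203, 0.071]
ee_rot: [[-0.98, -0.2, 0.001], [-0.2, 0.98, -0.0], [-0.001, -0.001, -1.0]]
contact_force: [-0.4, -0.1, -2.1]
finger_gap: 0.0153
finger_force: 78.7
```

Emit:
{"name": "drive_tool", "arguments": {
  "steps": [0, 0, 0, 0, 0, 0, 0, 0, 0, 0, 0, 0]
}}

```text
clock: 9.95
tool_pos: [0.478, -0.0183, 0.0708]
ee_rot: [[-0.98, -0.201, 0.0], [-0.201, 0.98, 0.001], [-0.0, 0.0, -1.0]]
contact_force: [0.0, -0.3, -1.1]
finger_gap: 0.0152
finger_force: 78.7
```

```bash
python3 - <<'E'
from h import *
gofix(-34.5,-26,.071);print(fixpos())
E
```

```text
t 9.95 pos [ 0.478  -0.0183  0.0708] F [ 0.02 -0.32 -1.08] gap 0.0152
tilt [0.0003 0.0005] yaw y 1.7728 shift cm [-0.614 -0.012 -0.018]
[-40.64496106 -25.88856061]
```

Emit:
{"name": "drive_tool", "arguments": {
  "steps": [-0.3, 0, 0, 0, 0, 0, -0.2, 0, 0, 0, 0, 0, -0.1, 0, 0, 0, 0, 0, 0, 0, 0, 0, 0, 0]
}}

```text
clock: 10.35
tool_pos: [0.4841, -0.0171, 0.0708]
ee_rot: [[-0.979, -0.201, 0.0], [-0.201, 0.979, 0.0], [-0.0, 0.0, -1.0]]
contact_force: [0.4, 0.1, -0.4]
finger_gap: 0.0148
finger_force: 78.7
```

Emit:
{"name": "drive_tool", "arguments": {
  "steps": [-0.04, 0, 0, 0, 0, 0, -0.04, 0, 0, 0, 0, 0, 0, 0, 0, 0, 0, 0]
}}

```text
clock: 10.65
tool_pos: [0.4847, -0.0174, 0.0708]
ee_rot: [[-0.98, -0.201, 0.0], [-0.201, 0.98, 0.0], [-0.0, -0.0, -1.0]]
contact_force: [-0.3, 0.2, -1.3]
finger_gap: 0.0151
finger_force: 78.7
```

Emit:
{"name": "drive_tool", "arguments": {
  "steps": [-0.04, 0, 0, 0, 0, 0, -0.02, 0, 0, 0, 0, 0, 0, 0, 0, 0, 0, 0]
}}

```text
clock: 10.95
tool_pos: [0.4853, -0.0173, 0.0708]
ee_rot: [[-0.98, -0.201, 0.0], [-0.201, 0.98, -0.0], [-0.0, -0.0, -1.0]]
contact_force: [0.4, 0.3, -1.7]
finger_gap: 0.0152
finger_force: 78.7
```

Emit:
{"name": "drive_tool", "arguments": {
  "steps": [-0.04, 0, 0, 0, 0, 0, -0.02, 0, 0, 0, 0, 0, 0, 0, 0, 0, 0, 0]
}}

```text
clock: 11.25
tool_pos: [0.4859, -0.0172, 0.0708]
ee_rot: [[-0.98, -0.201, 0.0], [-0.201, 0.98, -0.0], [-0.0, -0.0, -1.0]]
contact_force: [0.4, 0.4, -1.5]
finger_gap: 0.015
finger_force: 78.7
```

Emit:
{"name": "drive_tool", "arguments": {
  "steps": [-0.04, 0, 0, 0, 0, 0, -0.02, 0, 0, 0, 0, 0, 0, 0, 0, 0, 0, 0]
}}

```text
clock: 11.55
tool_pos: [0.4861, -0.0172, 0.0707]
ee_rot: [[-0.98, -0.201, -0.001], [-0.201, 0.98, -0.0], [0.001, -0.0, -1.0]]
contact_force: [-1.9, -0.1, -0.0]
finger_gap: 0.0146
finger_force: 78.7
```

Emit:
{"name": "drive_tool", "arguments": {
  "steps": [-0.03, 0, 0, 0, 0, 0, 0, 0, 0, 0, 0, 0]
}}

```text
clock: 11.75
tool_pos: [0.4862, -0.0171, 0.0707]
ee_rot: [[-0.98, -0.201, -0.001], [-0.201, 0.98, -0.0], [0.001, 0.0, -1.0]]
contact_force: [-3.2, -0.9, 0.5]
finger_gap: 0.015
finger_force: 78.7
```

Emit:
{"name": "drive_tool", "arguments": {
  "steps": [-0.04, 0, 0, 0, 0, 0, 0, 0, 0, 0, 0, 0, 0, 0, 0, 0, 0, 0]
}}

```text
clock: 12.05
tool_pos: [0.4864, -0.0171, 0.0707]
ee_rot: [[-0.98, -0.201, -0.001], [-0.201, 0.98, -0.0], [0.001, 0.0, -1.0]]
contact_force: [-4.1, -1.3, 1.7]
finger_gap: 0.0149
finger_force: 78.8
```

Emit:
{"name": "drive_tool", "arguments": {
  "steps": [0, 0, 0, 0, 0, 0, 0, 0, 0, 0, 0, 0, 0, 0, 0, 0, 0, 0, 0, 0, 0, 0, 0, 0]
}}

```text
clock: 12.45
tool_pos: [0.4864, -0.0171, 0.0707]
ee_rot: [[-0.98, -0.201, -0.001], [-0.201, 0.98, -0.0], [0.002, 0.0, -1.0]]
contact_force: [-4.4, -1.6, 2.3]
finger_gap: 0.0152
finger_force: 78.8
```

```bash
python3 - <<'E'
from h import *
print(fixpos())
from rig import sensors
s=sensors.get_state();print(s['tool_pos'],np.round(s['ee_rot'],4).tolist(),s['contact_force'],s['torque'])
E
```

```text
[-32.25986817 -26.43132868]
[ 0.48635732 -0.0171323   0.07066512] [[-0.9797, -0.2006, -0.0015], [-0.2006, 0.9797, -0.0003], [0.0015, 0.0, -1.0]] [-4.3712642  -1.63703446  2.34340159] [-0.32880528  1.32399125 -0.0582934 ]
```

Emit:
{"name": "drive_tool", "arguments": {
  "steps": [0.4, 0, 0, 0, 0, 0, 0.8, 0, 0, 0, 0, 0, 0, 3.0, 0, 0, 0, 0, 0, 4.0, 0, 0, 0, 0, 0, 2.2, 0, 0, 0, 0]
}}

```text
clock: 12.95
tool_pos: [0.4566, 0.0735, 0.071]
ee_rot: [[-0.979, -0.202, 0.001], [-0.202, 0.979, 0.002], [-0.002, 0.001, -1.0]]
contact_force: [0.4, 0.4, -1.2]
finger_gap: 0.0146
finger_force: 78.8
```

Emit:
{"name": "drive_tool", "arguments": {
  "steps": [0, 0, 0, 0, 0, 0, -2.0, 0, 0, 0, 0, 0, -2.2, 0, 0, 0, 0, 0, 0, 0, 0, 0, 0, 0, 0, 0, 0, 0, 0, 0]
}}

```text
clock: 13.45
tool_pos: [0.4981, 0.0785, 0.0707]
ee_rot: [[-0.98, -0.2, 0.0], [-0.2, 0.98, -0.0], [-0.0, -0.0, -1.0]]
contact_force: [-0.7, -0.2, -1.2]
finger_gap: 0.015
finger_force: 78.8
```

```bash
python3 - <<'E'
from h import *
gofix(0.5,53,.0708);print(fixpos())
E
```

```text
t 13.45 pos [0.4981 0.0785 0.0707] F [-0.71 -0.18 -1.22] gap 0.015
tilt [ 0.0001 -0.0002] yaw y 1.7722 shift cm [-0.22  -1.199 -0.014]
[-1.70582763 64.98890675]
```

Emit:
{"name": "drive_tool", "arguments": {
  "steps": [-0.22, -0.5, 0, 0, 0, 0, 0, -0.5, 0, 0, 0, 0, 0, -0.15, 0, 0, 0, 0, 0, 0, 0, 0, 0, 0]
}}

```text
clock: 13.85
tool_pos: [0.5024, 0.0677, 0.0708]
ee_rot: [[-0.98, -0.2, -0.0], [-0.2, 0.98, -0.0], [0.0, -0.0, -1.0]]
contact_force: [-0.2, 0.8, -2.0]
finger_gap: 0.015
finger_force: 78.8
```

Emit:
{"name": "drive_tool", "arguments": {
  "steps": [0, -0.04, 0, 0, 0, 0, 0, -0.04, 0, 0, 0, 0, 0, 0, 0, 0, 0, 0]
}}

```text
clock: 14.15
tool_pos: [0.5027, 0.0677, 0.0708]
ee_rot: [[-0.98, -0.201, -0.0], [-0.201, 0.98, 0.0], [0.0, 0.0, -1.0]]
contact_force: [-0.8, -0.4, -1.3]
finger_gap: 0.0152
finger_force: 78.8
```

Emit:
{"name": "drive_tool", "arguments": {
  "steps": [0, -0.04, 0, 0, 0, 0, 0, -0.03, 0, 0, 0, 0, 0, 0, 0, 0, 0, 0]
}}

```text
clock: 14.45
tool_pos: [0.5028, 0.0669, 0.0708]
ee_rot: [[-0.98, -0.201, -0.0], [-0.201, 0.98, -0.0], [0.0, -0.0, -1.0]]
contact_force: [0.1, -0.0, -1.5]
finger_gap: 0.0149
finger_force: 78.8
```

Emit:
{"name": "drive_tool", "arguments": {
  "steps": [0, -0.04, 0, 0, 0, 0, 0, -0.02, 0, 0, 0, 0, 0, 0, 0, 0, 0, 0]
}}

```text
clock: 14.75
tool_pos: [0.503, 0.0663, 0.0708]
ee_rot: [[-0.98, -0.201, -0.0], [-0.201, 0.98, -0.0], [0.0, -0.0, -1.0]]
contact_force: [-0.5, -0.6, -1.2]
finger_gap: 0.0149
finger_force: 78.8
```

Emit:
{"name": "drive_tool", "arguments": {
  "steps": [0, -0.04, 0, 0, 0, 0, 0, -0.03, 0, 0, 0, 0, 0, 0, 0, 0, 0, 0]
}}

```text
clock: 15.05
tool_pos: [0.5031, 0.0656, 0.0708]
ee_rot: [[-0.98, -0.201, -0.0], [-0.201, 0.98, -0.0], [0.0, -0.0, -1.0]]
contact_force: [-0.3, 0.6, -1.0]
finger_gap: 0.0152
finger_force: 78.8
```

Emit:
{"name": "drive_tool", "arguments": {
  "steps": [0, -0.04, 0, 0, 0, 0, 0, -0.02, 0, 0, 0, 0, 0, 0, 0, 0, 0, 0]
}}

```text
clock: 15.35
tool_pos: [0.5033, 0.065, 0.0708]
ee_rot: [[-0.98, -0.201, 0.0], [-0.201, 0.98, -0.0], [-0.0, -0.0, -1.0]]
contact_force: [-1.0, -0.0, -1.1]
finger_gap: 0.0148
finger_force: 78.8
```

Emit:
{"name": "drive_tool", "arguments": {
  "steps": [0, -0.04, 0, 0, 0, 0, 0, -0.02, 0, 0, 0, 0, 0, 0, 0, 0, 0, 0]
}}

```text
clock: 15.65
tool_pos: [0.5034, 0.0644, 0.0708]
ee_rot: [[-0.98, -0.201, 0.0], [-0.201, 0.98, -0.0], [0.0, -0.0, -1.0]]
contact_force: [0.1, -0.4, -1.1]
finger_gap: 0.0151
finger_force: 78.8
```

Emit:
{"name": "drive_tool", "arguments": {
  "steps": [0, -0.04, 0, 0, 0, 0, 0, -0.02, 0, 0, 0, 0, 0, 0, 0, 0, 0, 0]
}}

```text
clock: 15.95
tool_pos: [0.5035, 0.0639, 0.0708]
ee_rot: [[-0.98, -0.201, -0.0], [-0.201, 0.98, -0.0], [0.0, -0.0, -1.0]]
contact_force: [-0.3, -0.4, -1.4]
finger_gap: 0.0147
finger_force: 78.8
```

Emit:
{"name": "drive_tool", "arguments": {
  "steps": [0, -0.04, 0, 0, 0, 0, 0, -0.02, 0, 0, 0, 0, 0, 0, 0, 0, 0, 0]
}}

```text
clock: 16.25
tool_pos: [0.5035, 0.0636, 0.0708]
ee_rot: [[-0.98, -0.201, -0.0], [-0.201, 0.98, 0.0], [0.0, 0.0, -1.0]]
contact_force: [0.2, 1.4, -0.6]
finger_gap: 0.0149
finger_force: 78.6
```

Emit:
{"name": "drive_tool", "arguments": {
  "steps": [0, -0.04, 0, 0, 0, 0, 0, 0, 0, 0, 0, 0]
}}

```text
clock: 16.45
tool_pos: [0.5036, 0.0635, 0.0708]
ee_rot: [[-0.98, -0.201, -0.0], [-0.201, 0.98, 0.001], [-0.0, 0.001, -1.0]]
contact_force: [-1.1, 3.6, -0.3]
finger_gap: 0.0153
finger_force: 78.6
```

Emit:
{"name": "drive_tool", "arguments": {
  "steps": [0, -0.03, 0, 0, 0, 0, 0, 0, 0, 0, 0, 0, 0, 0, 0, 0, 0, 0]
}}

```text
clock: 16.75
tool_pos: [0.5036, 0.0634, 0.0708]
ee_rot: [[-0.979, -0.202, -0.0], [-0.202, 0.979, 0.001], [0.0, 0.001, -1.0]]
contact_force: [-1.5, 5.1, 0.1]
finger_gap: 0.015
finger_force: 78.6
```

Emit:
{"name": "drive_tool", "arguments": {
  "steps": [0, 0, 0, 0, 0, 0, 0, 0, 0, 0, 0, 0, 0, 0, 0, 0, 0, 0, 0, 0, 0, 0, 0, 0]
}}

```text
clock: 17.15
tool_pos: [0.5036, 0.0634, 0.0708]
ee_rot: [[-0.98, -0.201, -0.0], [-0.201, 0.98, 0.001], [0.0, 0.001, -1.0]]
contact_force: [-1.3, 4.4, -0.7]
finger_gap: 0.0147
finger_force: 78.6
```

```bash
python3 - <<'E'
from h import *
p3=fixpos();print(p3)
from rig import sensors
s=sensors.get_state();print(s['tool_pos'],np.round(s['ee_rot'],4).tolist(),s['contact_force'])
p1=np.array([-29.545,24.579]);p2=np.array([-32.260,-26.431])
v=(p1-p2)/np.linalg.norm(p1-p2); u=np.array([v[1],-v[0]])
# hole = 23 mm along u from the long side, 29 mm along -v from the end
h=u*(p1@u+23)+v*(p3@v-29)
cen=u*(p1@u+30)+v*(p3@v-47)
print('th',np.arctan2(-v[0],v[1]),'hole',h,'centre',cen,C+RF@(h/1000))
f=np.load('w3.npz');K,T,p=f['K'],f['T'],f['p'];H=hsv(p);m=(H[...,2]<125);m2=np.zeros_like(m);m2[245:268,255:282]=m[245:268,255:282]
for c in blobs(m2,20): print('seen hole',rect(c,K,T,.048))
go([*(C+RF@(h/1000)),.1])
E
```

```text
[ 0.64322723 49.01630408]
[0.50355803 0.06336053 0.07078893] [[-0.9795, -0.2014, -0.0002], [-0.2014, 0.9795, 0.0007], [0.0001, 0.0007, -1.0]] [-1.33123102  4.40112673 -0.68741071]
th -0.05317468315102384 hole [-6.73657233 20.36804507] centre [-0.70315972  2.02143961] [0.50203793 0.03381609]
seen hole (array([501.7,  33.9]), array([ 9.9, 10. ]), 9.29)
t 17.15 pos [0.5036 0.0634 0.0708] F [-1.33  4.4  -0.69] gap 0.0147
tilt [-0.0002  0.0007] yaw y 1.7736 shift cm [ 0.744 -2.861 -2.923]
```

Emit:
{"name": "drive_tool", "arguments": {
  "steps": [0, 0.5, 0, 0, 0, 0, 0, 0.5, -0.5, 0, 0, 0, 0, 0, -2.5, 0, 0, 0, 0.4, -1.8, 0, 0, 0, 0, 0.35, -1.9, 0, 0, 0, 0]
}}

```text
clock: 17.65
tool_pos: [0.5023, 0.0349, 0.1018]
ee_rot: [[-0.979, -0.202, 0.002], [-0.202, 0.979, 0.0], [-0.002, -0.0, -1.0]]
contact_force: [-0.0, -0.1, -1.3]
finger_gap: 0.0154
finger_force: 78.7
```

Emit:
{"name": "drive_tool", "arguments": {
  "steps": [0, 0, 0, 0, 0, 0, 0, 0, 0, 0, 0, 0, 0, 0, 0, 0, 0, 0]
}}

```text
clock: 17.95
tool_pos: [0.5019, 0.0354, 0.1009]
ee_rot: [[-0.979, -0.201, 0.0], [-0.201, 0.979, 0.0], [-0.0, 0.0, -1.0]]
contact_force: [-0.7, -0.6, -1.9]
finger_gap: 0.015
finger_force: 78.7
```

```bash
python3 - <<'E'
from h import *
go([.50204,.03382,.1])
E
```

```text
t 17.95 pos [0.5019 0.0354 0.1009] F [-0.68 -0.57 -1.93] gap 0.015
tilt [0.0002 0.0003] yaw y 1.7737 shift cm [ 0.017 -0.162  0.09 ]
```

Emit:
{"name": "drive_tool", "arguments": {
  "steps": [0.02, -0.16, 0, 0, 0, 0, 0, 0, 0.5, 0, 0, 0, 0, 0, 0.7, 0, 0, 0, 0, 0, 0, 0, 0, 0, 0, 0, 0, 0, 0, 0]
}}

```text
clock: 18.45
tool_pos: [0.5016, 0.0331, 0.0884]
ee_rot: [[-0.98, -0.201, -0.001], [-0.201, 0.98, -0.0], [0.001, 0.0, -1.0]]
contact_force: [-0.8, 0.4, -1.1]
finger_gap: 0.0153
finger_force: 78.7
```

```bash
python3 - <<'E'
from h import *
go([.50204,.03382,.0608])
E
```

```text
t 18.45 pos [0.5016 0.0331 0.0884] F [-0.84  0.36 -1.09] gap 0.0153
tilt [-0.001  -0.0001] yaw y 1.7732 shift cm [-0.058  0.06   2.758]
```

Emit:
{"name": "drive_tool", "arguments": {
  "steps": [-0.05, 0.05, 0, 0, 0, 0, 0, 0, 0, 0, 0, 0, 0, 0, 0, 0, 0, 0]
}}

```text
clock: 18.75
tool_pos: [0.5024, 0.0337, 0.0889]
ee_rot: [[-0.98, -0.201, 0.0], [-0.201, 0.98, 0.0], [-0.0, -0.0, -1.0]]
contact_force: [0.3, 0.6, -1.4]
finger_gap: 0.015
finger_force: 78.7
```

```bash
python3 - <<'E'
from h import *
go([.50204,.03382,.0608])
E
```

```text
t 18.75 pos [0.5024 0.0337 0.0889] F [ 0.25  0.61 -1.41] gap 0.015
tilt [0.0003 0.0001] yaw y 1.773 shift cm [0.038 0.019 2.814]
```

Emit:
{"name": "drive_tool", "arguments": {
  "steps": [0.03, 0.015, 0, 0, 0, 0, 0, 0, 0.2, 0, 0, 0, 0, 0, 0, 0, 0, 0, 0, 0, 0, 0, 0, 0]
}}

```text
clock: 19.15
tool_pos: [0.5019, 0.0337, 0.0867]
ee_rot: [[-0.98, -0.201, -0.0], [-0.201, 0.98, -0.0], [0.0, -0.0, -1.0]]
contact_force: [0.2, -0.2, -0.9]
finger_gap: 0.0154
finger_force: 78.7
```

```bash
python3 - <<'E'
from h import *
go([.50204,.03382,.0608])
E
```

```text
t 19.15 pos [0.5019 0.0337 0.0867] F [ 0.16 -0.21 -0.88] gap 0.0154
tilt [-0.0002 -0.0001] yaw y 1.773 shift cm [-0.016  0.008  2.59 ]
```

Within 0.2 mm. I'll go down gently.

Emit:
{"name": "drive_tool", "arguments": {
  "steps": [0, 0, 0.15, 0, 0, 0, 0, 0, 0.15, 0, 0, 0, 0, 0, 0, 0, 0, 0]
}}

```text
clock: 19.45
tool_pos: [0.5018, 0.0337, 0.0836]
ee_rot: [[-0.98, -0.201, -0.0], [-0.201, 0.98, -0.0], [0.0, 0.0, -1.0]]
contact_force: [-0.9, -0.1, -1.5]
finger_gap: 0.0151
finger_force: 78.7
```

Emit:
{"name": "drive_tool", "arguments": {
  "steps": [0, 0, 0.15, 0, 0, 0, 0, 0, 0.15, 0, 0, 0, 0, 0, 0, 0, 0, 0]
}}

```text
clock: 19.75
tool_pos: [0.5019, 0.0337, 0.0806]
ee_rot: [[-0.98, -0.201, -0.0], [-0.201, 0.98, -0.0], [0.0, 0.0, -1.0]]
contact_force: [-0.8, 0.5, -1.3]
finger_gap: 0.015
finger_force: 78.7
```

Emit:
{"name": "drive_tool", "arguments": {
  "steps": [0, 0, 0.2, 0, 0, 0, 0, 0, 0.2, 0, 0, 0, 0, 0, 0, 0, 0, 0]
}}

```text
clock: 20.05
tool_pos: [0.5018, 0.0337, 0.0765]
ee_rot: [[-0.98, -0.201, -0.0], [-0.201, 0.98, -0.0], [0.0, 0.0, -1.0]]
contact_force: [0.4, -0.0, -0.9]
finger_gap: 0.0151
finger_force: 78.7
```

Tip is now about 8 mm below the casting's top, with no contact force, so it's in the hole.

Emit:
{"name": "drive_tool", "arguments": {
  "steps": [0, 0, 0.25, 0, 0, 0, 0, 0, 0.25, 0, 0, 0, 0, 0, 0.25, 0, 0, 0, 0, 0, 0.25, 0, 0, 0, 0, 0, 0, 0, 0, 0]
}}

```text
clock: 20.55
tool_pos: [0.5017, 0.0337, 0.0664]
ee_rot: [[-0.98, -0.201, -0.001], [-0.201, 0.98, -0.0], [0.001, 0.0, -1.0]]
contact_force: [-0.1, 1.6, -1.8]
finger_gap: 0.015
finger_force: 78.7
```

Emit:
{"name": "drive_tool", "arguments": {
  "steps": [0, 0, 0.1, 0, 0, 0, 0, 0, 0.1, 0, 0, 0, 0, 0, 0.1, 0, 0, 0, 0, 0, 0, 0, 0, 0]
}}

```text
clock: 20.95
tool_pos: [0.5019, 0.0338, 0.0637]
ee_rot: [[-0.98, -0.201, -0.0], [-0.201, 0.98, -0.0], [0.0, -0.0, -1.0]]
contact_force: [-0.0, 0.2, -1.6]
finger_gap: 0.0149
finger_force: 78.7
```

Emit:
{"name": "drive_tool", "arguments": {
  "steps": [0, 0, 0.08, 0, 0, 0, 0, 0, 0.06, 0, 0, 0, 0, 0, 0, 0, 0, 0]
}}

```text
clock: 21.25
tool_pos: [0.502, 0.0337, 0.0623]
ee_rot: [[-0.98, -0.201, -0.0], [-0.201, 0.98, -0.0], [0.0, -0.0, -1.0]]
contact_force: [-0.3, 0.6, -1.2]
finger_gap: 0.0153
finger_force: 78.7
```

Emit:
{"name": "drive_tool", "arguments": {
  "steps": [0, 0, 0.06, 0, 0, 0, 0, 0, 0.04, 0, 0, 0, 0, 0, 0, 0, 0, 0]
}}

```text
clock: 21.55
tool_pos: [0.502, 0.0338, 0.0613]
ee_rot: [[-0.98, -0.201, -0.0], [-0.201, 0.98, -0.0], [0.0, 0.0, -1.0]]
contact_force: [-0.0, -0.3, -1.5]
finger_gap: 0.0148
finger_force: 78.7
```

Emit:
{"name": "drive_tool", "arguments": {
  "steps": [0, 0, 0.04, 0, 0, 0, 0, 0, 0, 0, 0, 0]
}}

```text
clock: 21.75
tool_pos: [0.5019, 0.0338, 0.061]
ee_rot: [[-0.98, -0.201, -0.0], [-0.201, 0.98, -0.0], [0.0, -0.0, -1.0]]
contact_force: [-0.6, 0.6, -1.4]
finger_gap: 0.0148
finger_force: 78.7
```

Emit:
{"name": "drive_tool", "arguments": {
  "steps": [0, 0, 0.03, 0, 0, 0, 0, 0, 0, 0, 0, 0]
}}

```text
clock: 21.95
tool_pos: [0.502, 0.0337, 0.0608]
ee_rot: [[-0.98, -0.201, 0.0], [-0.201, 0.98, -0.0], [-0.0, -0.0, -1.0]]
contact_force: [-0.2, 0.5, -0.3]
finger_gap: 0.0149
finger_force: 79.0
```

Emit:
{"name": "drive_tool", "arguments": {
  "steps": [0, 0, 0.02, 0, 0, 0, 0, 0, 0, 0, 0, 0]
}}

```text
clock: 22.15
tool_pos: [0.502, 0.0338, 0.0607]
ee_rot: [[-0.98, -0.201, 0.0], [-0.201, 0.98, 0.0], [-0.0, -0.0, -1.0]]
contact_force: [-2.0, 0.1, 3.3]
finger_gap: 0.015
finger_force: 79.4
```

Emit:
{"name": "drive_tool", "arguments": {
  "steps": [0, 0, 0.01, 0, 0, 0, 0, 0, 0, 0, 0, 0]
}}

```text
clock: 22.35
tool_pos: [0.502, 0.0338, 0.0607]
ee_rot: [[-0.98, -0.201, 0.0], [-0.201, 0.98, -0.0], [-0.0, -0.0, -1.0]]
contact_force: [-1.0, 0.0, 6.5]
finger_gap: 0.0154
finger_force: 79.7
```

Emit:
{"name": "drive_tool", "arguments": {
  "steps": [0, 0, 0, 0, 0, 0, 0, 0, 0, 0, 0, 0, 0, 0, 0, 0, 0, 0],
  "grip_force": 20
}}

```text
clock: 22.65
tool_pos: [0.502, 0.0338, 0.0607]
ee_rot: [[-0.98, -0.201, 0.0], [-0.201, 0.98, 0.0], [-0.0, -0.0, -1.0]]
contact_force: [-1.4, -0.4, 6.1]
finger_gap: 0.0154
finger_force: 79.7
```

Emit:
{"name": "drive_tool", "arguments": {
  "steps": [0, 0, 0, 0, 0, 0, 0, 0, 0, 0, 0, 0, 0, 0, 0, 0, 0, 0, 0, 0, 0, 0, 0, 0],
  "gripper": 0.8
}}

```text
clock: 23.05
tool_pos: [0.502, 0.0337, 0.0603]
ee_rot: [[-0.98, -0.201, -0.0], [-0.201, 0.98, -0.0], [0.0, -0.0, -1.0]]
contact_force: [0.6, 0.8, 0.2]
finger_gap: 0.0684
finger_force: 0.0
```

Emit:
{"name": "drive_tool", "arguments": {
  "steps": [0, 0, -1.0, 0, 0, 0, 0, 0, -3.0, 0, 0, 0, 0, 0, -4.0, 0, 0, 0, 0, 0, -3.0, 0, 0, 0, 0, 0, 0, 0, 0, 0]
}}

```text
clock: 23.55
tool_pos: [0.5042, 0.034, 0.1749]
ee_rot: [[-0.98, -0.201, 0.007], [-0.201, 0.98, 0.001], [-0.007, -0.0, -1.0]]
contact_force: [-0.3, 0.2, -1.2]
finger_gap: 0.0685
finger_force: 0.0
```

Emit:
{"name": "drive_tool", "arguments": {
  "steps": [3.0, 0, -1.0, 0, 0, 0, 0, 0, 0, 0, 0, 0, 0, 0, 0, 0, 0, 0]
}}

```text
clock: 23.85
tool_pos: [0.4724, 0.0276, 0.1808]
ee_rot: [[-0.98, -0.201, 0.001], [-0.201, 0.98, 0.0], [-0.001, -0.0, -1.0]]
contact_force: [0.9, -0.2, 0.4]
finger_gap: 0.0684
finger_force: 0.0
```

```bash
python3 - <<'E'
from h import *
s,p,d,K,T=look('wrist','w4')
H=hsv(p);h,sa,v=[H[...,i].astype(int) for i in range(3)]
red=((h<8)|(h>172))&(sa>140)
for c in blobs(red&(v>170),60): print(rect(c,K,T,.103),c.reshape(-1,2).mean(0))
go([.5,0,.2])
E
```

```text
(array([502.3,  33.4]), array([14. , 14.8]), 11.57) [322.20253165 291.37974684]
t 23.9 pos [0.4729 0.0278 0.1805] F [ 0.11  0.97 -0.27] gap 0.0679
tilt [0.0005 0.0001] yaw y 1.773 shift cm [-2.103 -3.264 -1.946]
```

View pics/w4.png

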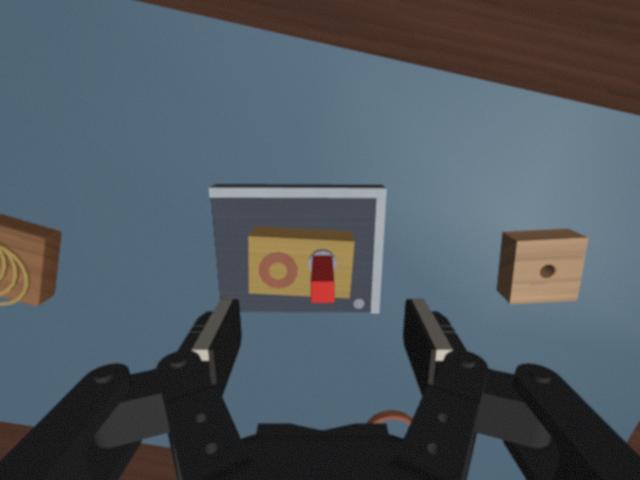

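The pin stands upright in the hole, with its head top at (322,291) and its collar on the casting. The gripper is clear of everything, so I'm handing in.

```bash
python3 -c "
from rig import job_done
print(job_done())"
```

```text
the job is handed in; nothing more can be done
None
```

The job is handed in at about 24 s of the 72 s allowed: all three touches were made in order at about 4–6 N (over half a second each), and the pin is planted in the hole with its collar seated on the casting and the gripper clear, though the judge gave no verdict back.

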